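# Reset the tripped over-temperature cut-out by feel

## Task

The heater controller's over-temperature cut-out has tripped. Take the spring probe from its stand, feel gently with its tip along the floor of the slot on top of the controller until it drops into the hidden hole of the cut-out, and push the reset pin at the bottom of that hole fully in; it stays in. Then put the probe back upright in its stand, down on its collar, without shifting the other things on the worktop.

Things in the scene. Friction and masses are not known exactly. Their poses are not given: they have to be found in the camera images.
- controller: fixed heater controller, a white and grey case 110 mm (x) by 236 mm (y) by 64 mm high, origin at the centre of its underside on the worktop, z up; a slot along its y axis runs through the black insert in the middle of its top
- slot_mouth (a point): middle of the slot, level with the case's top, 64 mm above the worktop; y along the slot. The slot is 90 mm long (y), 9 mm wide, 18 mm deep, upper edges chamfered 3 mm. Its floor has one hole, slot-wide and 9 mm long, at most 35 mm along y from the middle; its place differs each time and can only be felt
- reset_pin (a joint): how far the reset pin has been pushed down (m): 0 tripped, 0.005 fully in. Its flat head fills the hole, 6 mm below the slot's floor (24 mm below the case's top) when tripped. It gives way at about 4 N and stays where it is left
- probe_handle (a point): the loose spring probe (80 g), middle of its black square handle, 16 x 16 mm, 60 mm long, sides along x and y, z up along the probe. 36 mm below this point is the underside of a steel collar (26 mm wide, 6 mm thick) that rests on the stand; below it a 9 mm thick nose, 12 mm long, then a 5 mm thick steel needle with a round end
- probe_tip (a point): the end of the probe's needle, 57 mm below the collar's underside (93 mm below the handle's middle) when free. The needle is sprung along the probe: it yields up to 12 mm, 0.7 N per mm, then is solid
- stand_hole (a point): the middle of the round hole in the top of the fixed probe stand, level with its upper face, 70 mm above the worktop. The stand is 60 by 60 mm; the hole is 16 mm in diameter, goes through the 10 mm top plate and is clear for 62 mm down; axes as the stand's
- timer_mid (a point): white bench timer, 68 by 62 by 19 mm, lying flat, a bystander (point at its middle)
- logger_mid (a point): dark data logger, 72 by 34 by 18 mm, lying flat, a bystander (point at its middle)
- bottle_c_mid (a point): small reagent bottle, 44 mm diameter, 110 mm tall, standing, a bystander (point at its middle)

How it is judged:
By the outcome, as a careful person would: the job done as asked, in the order asked, and still so for the second after the job is handed in, with the robot touching nothing.
It also fails if it takes over 64 s, if anything falls off the work surface, if the arm or the gripper's body presses on something with over 40 N, if the wrist force passes 120 N, or if a joint passes its speed limit or range.

## Robot

A 6-joint arm with a two-finger parallel gripper is mounted at the origin on a cart in front of the work surface, level with it; the furniture and walls round the work are solid. World frame = base frame: x ahead of the robot, y to its left, z up, the work surface at z = 0. Lengths are in m, angles in rad, forces in N, time in s.
With the tool pointing down it reaches from about 0.25 to 0.725 m from the base axis. Payload 4 kg.
Tool frame: the origin (TCP) lies midway between the tips of the shut fingers; the grasp point (between the pads) lies 19 mm behind it; z points along the fingers, y is the line along which they close (so a half turn about z gives the same grasp; the last joint's range is limited). The gripper opens to 85 mm and grips with 20 to 120 N. Pads are 22 mm wide; open, the fingers measure 114 mm over their backs; the gripper's body (76 mm by 85 mm) begins 54 mm behind the grasp point. The pads swing forward as they close: fully open they stand 13 mm farther back than shut.
Start: joints at [1.304, 0.241, 0.005, 1.335, 0, 1.571], TCP at [0.132, 0.482, 0.231] pointing down, gripper open.
Joint ranges: [-2.72, 2.72], [-1.05, 1.87], [-1.09, 1.28], [-1.99, 2.15], [-1.42, 1.44], [-3.14, 3.14]. Speed limits (rad/s): [2.79, 2.79, 3.14, 3.14, 3.14, 3.14].

## Interface

Orientations are given as a unit quaternion [x, y, z, w].
In Python, from workcell import bot gives the robot as it stands.
- The arm moves only by the tool move_arm, never from a script. Its argument "motion" is a list of rows, each an object of numbers: "x", "y", "z": the shift along the tool's x, y, z in cm; "yaw": the turn about the tool's z in degrees. A call has 1 to 20 rows; each row is the pose to reach, as a shift and turn from the pose commanded when the call began, along the tool's axes at that moment; what a row does not reach only later rows make up. A row lasts 1/8 s, in which the tool goes at most 62.5 mm and 10.7 degrees, less where a joint would pass 70% of its speed; a pose out of reach is approached as far as the arm can. A call with a gripper value outside its range is refused whole. "gripper" is the opening, from -1 (shut) to 1 (fully open), set as the call begins (left out, the last holds). The fingers move at their own pace and stop on an object; the grip force is fixed at half the most. Time passes only in rows, so rows that repeat a pose let the fingers close. It gives the time, the measured TCP pose, the force, the opening and the grip force at its end, in the units of the state.
- bot.get_obs(): the state, without advancing time (a new reading comes with each control period).
- bot.camera(name): name is "side" or "top"; returns the picture (384x512x3 uint8, blue, green, red); there is no depth.
- bot.camera_model(name): a dict with "K" (3x3 intrinsics, pixels), "world_from_camera" (4x4, takes a point from camera to world coordinates). Camera axes: x right, y down, z forward; pixel columns grow to the right and rows downward; lengths in m; the calibration is good to about 2 mm. A picture is of the moment at which its call begins. camera_model takes no time and is no camera call.
- bot.job_done(): hands the job in; it is judged then, once.
Trained networks look in the newest picture that a camera, given by its name, has taken for a name from the list of things; names that differ only in an ending like _2 or _b are one class to them, and where a whole thing is asked for, a point or a joint stands for the part that bears it (a point fixed in the world has none). Each returns a list of dicts, best first, with "score" (0 to 1); they miss things now and then, are a little off and sometimes report something else, mostly with a low value. They report only what shows in the picture. A call takes as long as a camera call.
- bot.cut_out(camera, name): "mask" (384x512 bool, what is visible of it) and "centre" ([row, column] in pixels, amid what is visible of it).
The state is a dict: "clock": time; "joint_pos": joint angles; "joint_vel": joint speeds; "tau": joint torques, N m; "eef_pos": TCP position; "tool_rot": TCP orientation; "ft_force": force on the tool from outside, world axes, zero at the start; "ft_torque": the same for the moment, N m; "grip_width": finger opening in m; "grasp_force": force on a finger pad.
Only numpy, scipy, OpenCV 4.12 (cv2) and the standard library are available. Lean on these libraries where they do the work, as an engineer would, in place of code of your own. Each camera call takes 0.05 s, during which the arm holds its last target. There are 200 camera calls.

## Working session

There is one attempt and no reset: what is moved stays moved. The work goes in short steps, Python scripts to look and compute and a tool call to move; the robot and the scene stay as the last step left them, time stands still between calls to the robot, and variables do not carry over. Pictures are saved under pics/ and viewed, at most 10 in all, crops included, and the job is handed in when it is done.

Besides the shell and the picture viewer there is one more tool, called after "Call:" by a JSON object that holds its "fn" and its "kwargs", one argument or row to a line. move_arm: Moves the arm, as the interface text tells. Its arguments: {"type":"object","properties":{"motion":{"type":"array"},"gripper":{"type":"number"}},"required":["motion"]}

```bash
mkdir -p pics; cat > h.py <<'E'
import numpy as np, cv2
from workcell import bot
def ray(cam,rc):
    m=bot.camera_model(cam);K=np.array(m["K"]);T=np.array(m["world_from_camera"])
    d=T[:3,:3]@np.linalg.solve(K,[rc[1],rc[0],1.]);return T[:3,3],d
def at(cam,rc,z):
    o,d=ray(cam,rc);return o+d*(z-o[2])/d[2]
def proj(cam,p):
    m=bot.camera_model(cam);K=np.array(m["K"]);T=np.linalg.inv(np.array(m["world_from_camera"]))
    q=K@(T[:3,:3]@np.array(p)+T[:3,3]);return q[1]/q[2],q[0]/q[2]
E
python3 - <<'E'
from h import *
np.set_printoptions(precision=4,suppress=True)
a=bot.camera("top");b=bot.camera("side")
cv2.imwrite("pics/top.png",cv2.resize(a,(800,600)));cv2.imwrite("pics/side.png",cv2.resize(b,(800,600)))
for c in("top","side"):
  print(c,np.array(bot.camera_model(c)["world_from_camera"]),bot.camera_model(c)["K"][0][0])
  for n in("controller","slot_mouth","probe_handle","stand_hole","timer_mid","logger_mid","bottle_c_mid"):
    try:
      for r in bot.cut_out(c,n)[:2]: print(c,n,round(r["score"],2),r["centre"],r["mask"].sum())
    except Exception as e: print(n,e)
o=bot.get_obs();print(o)
E
```

```text
top [[ 0.0335 -0.9749  0.2201  0.3527]
 [-0.9994 -0.0326  0.0078  0.1044]
 [-0.0004 -0.2202 -0.9755  0.9071]
 [ 0.      0.      0.      1.    ]] 386.9865613684901
top controller 0.82 [212.9, 170.7] 5366
top controller 0.34 [150.8, 239.6] 481
top slot_mouth 0.47 [215.6, 354.7] 466
top probe_handle 0.44 [214.6, 296.3] 143
top stand_hole 0.7 [223.6, 292.8] 595
top timer_mid 0.7 [260.9, 274.6] 757
top timer_mid 0.63 [223.0, 294.1] 768
top logger_mid 0.82 [216.1, 356.0] 440
top bottle_c_mid 0.7 [153.4, 238.9] 473
side [[ 0.3261 -0.5926  0.7366 -0.0761]
 [-0.9452 -0.1921  0.2639 -0.1057]
 [-0.0149 -0.7823 -0.6227  0.6278]
 [ 0.      0.      0.      1.    ]] 365.5366413154226
side controller 0.74 [206.3, 176.8] 4440
side slot_mouth 0.79 [209.6, 175.4] 4299
side probe_handle 0.68 [213.1, 287.7] 238
side stand_hole 0.73 [237.6, 285.3] 905
side timer_mid 0.57 [268.4, 256.3] 758
side logger_mid 0.93 [250.1, 350.7] 400
side bottle_c_mid 0.63 [184.4, 254.9] 649
{'clock': 0.8, 'joint_pos': array([ 1.304 ,  0.2405,  0.005 ,  1.3352, -0.    ,  1.5708]), 'joint_vel': array([-0.0009,  0.0004, -0.0009,  0.0006, -0.0006, -0.0011]), 'tau': array([  0.0009, -37.215 ,  25.268 ,   0.0008,  -0.    ,   0.    ]), 'eef_pos': array([0.1318, 0.4823, 0.2313]), 'tool_rot': array([0.133 , 0.9911, 0.    , 0.    ]), 'ft_force': array([-0.108 , -0.0889,  0.3243]), 'ft_torque': array([ 0.0066, -0.0128,  0.0382]), 'grasp_force': 0.0, 'grip_width': 0.08515540889382008}
```

View pics/top.png

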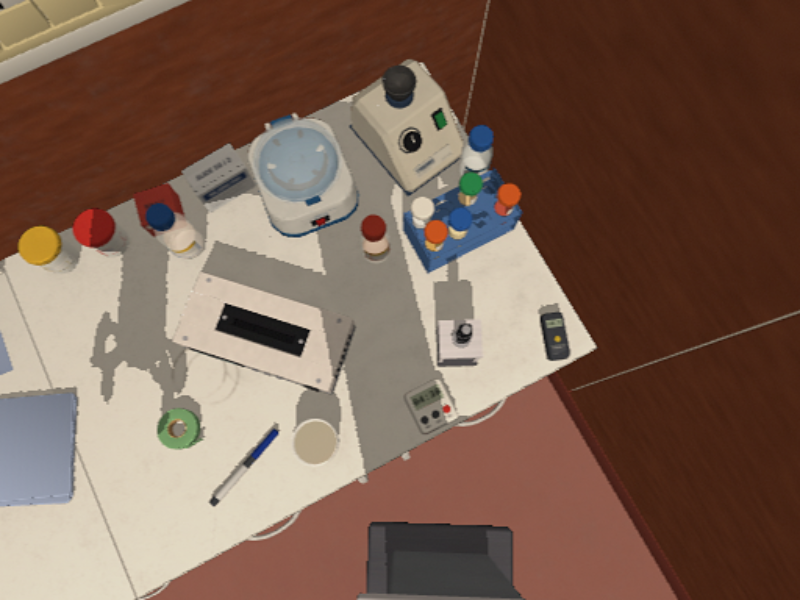

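View pics/side.png

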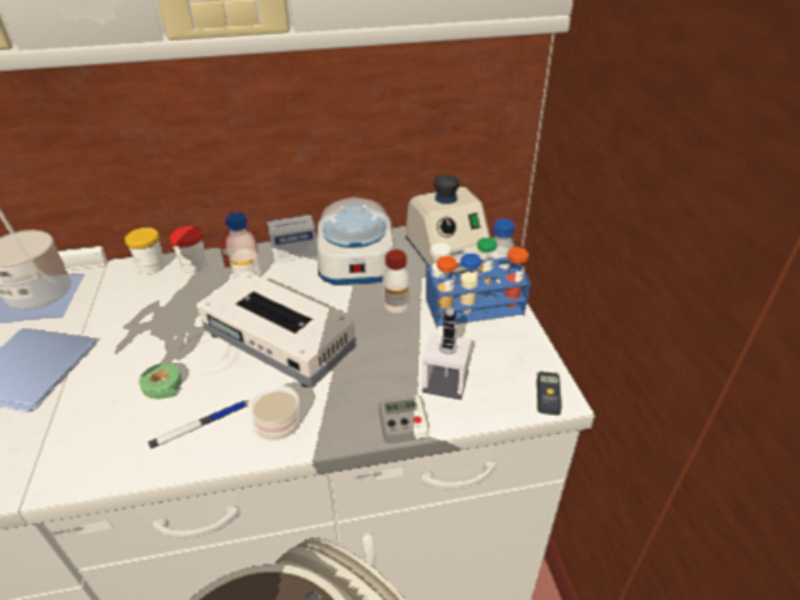

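The top view shows the controller with its black insert (slot middle about (263,330) of 800x600), the stand with the probe at (460,340), the timer at (430,405) and the bottle at (375,237). I'll crop closer views of the slot and the stand.

```bash
python3 - <<'E'
from h import *
np.set_printoptions(precision=4,suppress=True)
a=bot.camera("top");b=bot.camera("side")
def crop(im,r0,c0,h,w,s):return cv2.resize(im[r0:r0+h,c0:c0+w],(w*s,h*s),interpolation=cv2.INTER_CUBIC)
# 2x2 mosaic
A=crop(a,185,130,60,80,5);B=crop(a,190,260,60,80,5);C=crop(b,170,130,60,80,5);D=crop(b,195,255,60,80,5)
cv2.imwrite("pics/mos.png",np.vstack([np.hstack([A,B]),np.hstack([C,D])]))
for c,im,(r0,r1,c0,c1),z in(("top",a,(190,235,132,205),.064),("side",b,(175,220,145,205),.064)):
  g=im.max(2);m=np.zeros(g.shape,np.uint8);m[r0:r1,c0:c1]=(g[r0:r1,c0:c1]<60)
  n,l,s,ct=cv2.connectedComponentsWithStats(m);k=1+s[1:,4].argmax()
  pts=np.array([at(c,(r,q),z)[:2] for r,q in np.argwhere(l==k)],np.float32)
  print(c,s[k],cv2.minAreaRect(pts),pts.mean(0))
# handle, triangulate
o1,d1=ray("top",(214.6,296.3));o2,d2=ray("side",(213.1,287.7))
t=np.linalg.lstsq(np.c_[d1,-d2],o2-o1,rcond=None)[0];print(o1+t[0]*d1,o2+t[1]*d2)
print(at("top",(223.6,292.8),.06),at("top",bot.cut_out("top","bottle_c_mid")[0]["centre"],.09))
E
```

```text
top [138 194  60  34 986] ((0.5112451910972595, 0.3060987591743469), (0.12750594317913055, 0.03945703059434891), 74.3753433227539) [0.511  0.3058]
side [152 188  47  24 437] ((0.5115789771080017, 0.30828970670700073), (0.1228036880493164, 0.03475569188594818), 74.53829956054688) [0.511  0.3073]
[0.5045 0.0244 0.1016] [0.505  0.0232 0.1018]
[0.4918 0.0278 0.06  ] [0.6399 0.1521 0.09  ]
```

View pics/mos.png

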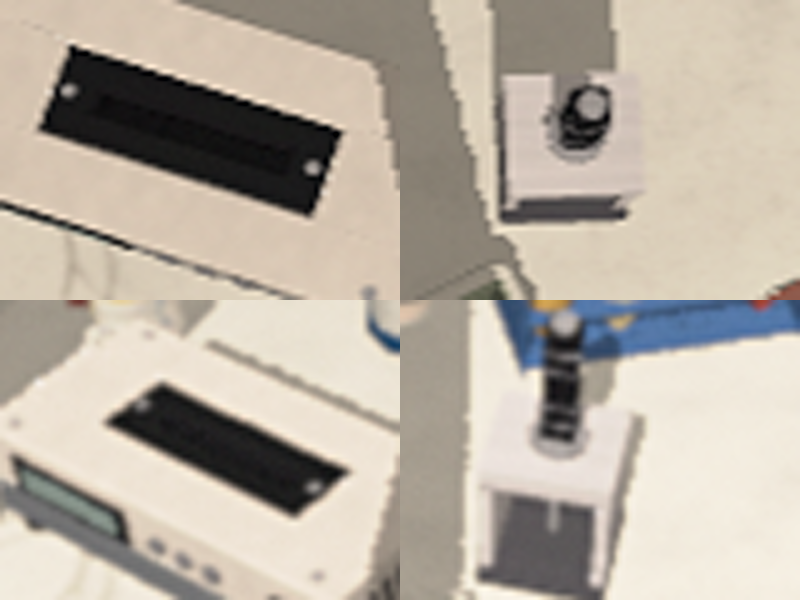

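```bash
python3 - <<'E'
from h import *
np.set_printoptions(precision=2,suppress=True,linewidth=200)
b=bot.camera("side");a=bot.camera("top")
print(b[198:226,279:297].max(2)); print(a[203:222,290:306].max(2))
for y in(0,):
  p=np.array([.500,.024,0])
  for z in(.07,.076,.106,.136):print(z,proj("side",p+[0,0,z]),proj("top",p+[0,0,z]))
# stand top plate in top view
g=a[:,:,:].min(2);m=np.zeros(g.shape,np.uint8);r=bot.cut_out("top","stand_hole")[0]["mask"]
pts=np.array([at("top",q,.07)[:2] for q in np.argwhere(r)],np.float32);print(cv2.minAreaRect(pts))
for c in((205,281),(206,308),(229,308),(228,281)):print(at("top",c,.07))
E
```

```text
[[122 132 158 169 166 141 139 168 180 185 177 158 138 144 147 142 131 124]
 [124 139 153 158 147 120 144 182 191 191 183 134  90 116 128 126 115 120]
 [125 126 123 115 109  88 125 168 185 188 171 114  82 140 163 156 150 154]
 [122 118 111 115 123  83  80 119 152 153 122  71  79 151 176 171 159 152]
 [120 115 119 139 110  61  43  62  77  75  58  35  80 150 167 159 132 111]
 [121 115 125 150 123  65  31  27  26  28  25  36  90 138 136 122 110 104]
 [121 124 148 161 124  71  43  34  25  28  27  42  83 109 112 106 106 109]
 [127 137 163 168 132  87  71  61  66  72  72  80  94 100 104 103 104 105]
 [132 153 173 168 125  74  67  84 104 117 118 124 114 105 104 107 107 108]
 [139 158 169 162 113  58  37  48  59  66  63  85 118 125 131 139 151 156]
 [151 159 173 168 126  76  59  52  39  30  28  87 165 174 168 167 168 167]
 [172 207 240 240 174 109  95  85  71  56  47  91 164 180 171 169 168 165]
 [219 231 246 245 172  81  55  57  61  66  68  83 135 163 168 167 167 166]
 [239 240 245 244 168  64  24  30  35  40  37  63 124 158 169 168 167 165]
 [241 241 245 245 170  67  22  25  27  29  23  61 
[... 2291 characters left out ...]
(225.25397632140982), np.float64(286.1199664757327)) (np.float64(219.25065131306337), np.float64(295.016812382763))
0.076 (np.float64(223.26319549424792), np.float64(286.2346982279173)) (np.float64(218.78117803992467), np.float64(295.2870815405535))
0.106 (np.float64(213.02446492800775), np.float64(286.8247719728434)) (np.float64(216.33244643524193), np.float64(296.69678187136884))
0.136 (np.float64(202.2855119840803), np.float64(287.44367430055013)) (np.float64(213.70089869769964), np.float64(298.21172687762254))
((0.5004887580871582, 0.027645468711853027), (0.06513837724924088, 0.0664139837026596), 4.699527263641357)
[0.53 0.06 0.07]
[ 0.53 -0.    0.07]
[ 0.48 -0.    0.07]
[0.48 0.05 0.07]
```

The crops put the probe at about (0.5045, 0.024) with its faces turned some 10°. In the mosaic the slot runs parallel to the insert. I'll move above the probe.

Call:
{"fn": "move_arm", "kwargs": {
  "motion": [
    {"x": -1.5,"y": -1.1,"yaw": -1},
    {"x": -4.5,"y": -3.2,"yaw": -3},
    {"x": -8.5,"y": -6.1,"yaw": -5},
    {"x": -13,"y": -9.3,"yaw": -7},
    {"x": -17.5,"y": -12.5,"yaw": -10},
    {"x": -22,"y": -15.8,"yaw": -12},
    {"x": -26.5,"y": -19,"yaw": -15},
    {"x": -31,"y": -22.2,"yaw": -17},
    {"x": -35.5,"y": -25.4,"yaw": -19},
    {"x": -40,"y": -28.6,"yaw": -21},
    {"x": -44,"y": -31.5,"yaw": -23},
    {"x": -46.5,"y": -33.3,"yaw": -25},
    {"x": -48,"y": -34.36,"yaw": -25},
    {"x": -48,"y": -34.36,"yaw": -25},
    {"x": -48,"y": -34.36,"yaw": -25}
  ],
  "gripper": 1
}}

```text
invalid input at $.motion[0]: expected keys x, y, z, yaw
```

Call:
{"fn": "move_arm", "kwargs": {
  "motion": [
    {"x": -1.5,"y": -1.1,"z": 0,"yaw": -1},
    {"x": -4.5,"y": -3.2,"z": 0,"yaw": -3},
    {"x": -8.5,"y": -6.1,"z": 0,"yaw": -5},
    {"x": -13,"y": -9.3,"z": 0,"yaw": -7},
    {"x": -17.5,"y": -12.5,"z": 0,"yaw": -10},
    {"x": -22,"y": -15.8,"z": 0,"yaw": -12},
    {"x": -26.5,"y": -19,"z": 0,"yaw": -15},
    {"x": -31,"y": -22.2,"z": 0,"yaw": -17},
    {"x": -35.5,"y": -25.4,"z": 0,"yaw": -19},
    {"x": -40,"y": -28.6,"z": 0,"yaw": -21},
    {"x": -44,"y": -31.5,"z": 0,"yaw": -23},
    {"x": -46.5,"y": -33.3,"z": 0,"yaw": -25},
    {"x": -48,"y": -34.36,"z": 0,"yaw": -25},
    {"x": -48,"y": -34.36,"z": 0,"yaw": -25},
    {"x": -48,"y": -34.36,"z": 0,"yaw": -25}
  ],
  "gripper": 1
}}

```text
clock: 2.98
eef_pos: [0.5036, 0.0252, 0.2313]
tool_rot: [-0.085, 0.996, 0.0, -0.0]
ft_force: [0.1, 0.2, 0.1]
grip_width: 0.085
grasp_force: 0.0
```

Call:
{"fn": "move_arm", "kwargs": {
  "motion": [
    {"x": 0,"y": 0,"z": 1,"yaw": 0},
    {"x": 0,"y": 0,"z": 3,"yaw": 0},
    {"x": 0,"y": 0,"z": 6,"yaw": 0},
    {"x": 0,"y": 0,"z": 9,"yaw": 0},
    {"x": 0,"y": 0,"z": 12,"yaw": 0},
    {"x": 0,"y": 0,"z": 13.5,"yaw": 0},
    {"x": 0,"y": 0,"z": 14,"yaw": 0},
    {"x": 0,"y": 0,"z": 14,"yaw": 0}
  ],
  "gripper": 1
}}

```text
clock: 3.98
eef_pos: [0.5046, 0.0245, 0.0918]
tool_rot: [-0.085, 0.996, -0.0, 0.0]
ft_force: [-0.6, -0.5, -0.1]
grip_width: 0.0855
grasp_force: 0.0
```

```bash
python3 - <<'E'
from h import *
b=bot.camera("side");a=bot.camera("top")
f=lambda im,r,c:cv2.resize(im[r:r+100,c:c+66],(396,600),interpolation=cv2.INTER_CUBIC)
cv2.imwrite("pics/g1.png",np.hstack([f(b,160,255),f(a,170,265)]))
E
```

```text
(no output)
```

View pics/g1.png

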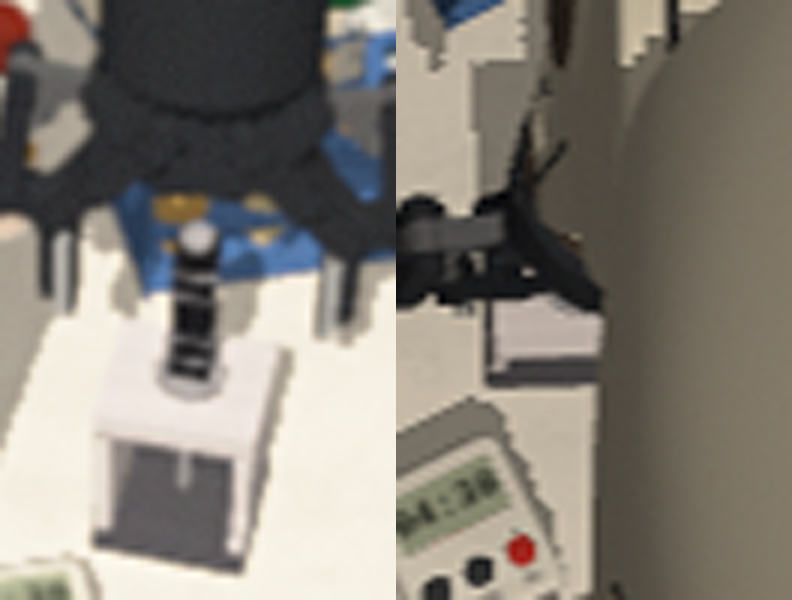

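The side crop shows the handle at about (195,310), midway between the open pads at (60,270) and (340,300). I'll close the gripper.

Call:
{"fn": "move_arm", "kwargs": {
  "motion": [
    {"x": 0,"y": 0,"z": 0,"yaw": 0},
    {"x": 0,"y": 0,"z": 0,"yaw": 0},
    {"x": 0,"y": 0,"z": 0,"yaw": 0},
    {"x": 0,"y": 0,"z": 0,"yaw": 0},
    {"x": 0,"y": 0,"z": 0,"yaw": 0},
    {"x": 0,"y": 0,"z": 0,"yaw": 0},
    {"x": 0,"y": 0,"z": 0,"yaw": 0},
    {"x": 0,"y": 0,"z": 0,"yaw": 0}
  ],
  "gripper": -1
}}

```text
clock: 5.08
eef_pos: [0.5044, 0.0243, 0.0914]
tool_rot: [-0.085, 0.996, -0.0, 0.0]
ft_force: [0.1, -0.8, 2.3]
grip_width: 0.015
grasp_force: 58.4
```

Call:
{"fn": "move_arm", "kwargs": {
  "motion": [
    {"x": 0,"y": 0,"z": -0.5,"yaw": 0},
    {"x": 0,"y": 0,"z": -1.5,"yaw": 0},
    {"x": 0,"y": 0,"z": -3,"yaw": 0},
    {"x": 0,"y": 0,"z": -5,"yaw": 0},
    {"x": 0,"y": 0,"z": -7,"yaw": 0},
    {"x": 0,"y": 0,"z": -9,"yaw": 0},
    {"x": 0,"y": 0,"z": -10.5,"yaw": 0},
    {"x": 0,"y": 0,"z": -11,"yaw": 0},
    {"x": 0,"y": 0,"z": -11,"yaw": 0},
    {"x": 0,"y": 0,"z": -11,"yaw": 0}
  ]
}}

```text
clock: 6.32
eef_pos: [0.5037, 0.0243, 0.2005]
tool_rot: [-0.085, 0.996, 0.0, -0.001]
ft_force: [0.0, 0.1, -0.0]
grip_width: 0.0151
grasp_force: 58.4
```

```bash
python3 - <<'E'
from h import *
np.set_printoptions(precision=2,suppress=True,linewidth=200)
b=bot.camera("side");o=bot.get_obs();print(o["eef_pos"],o["ft_force"])
cv2.imwrite("pics/g2.png",cv2.resize(b[110:260,220:370],(600,600),interpolation=cv2.INTER_CUBIC))
p=o["eef_pos"]
for z in(0,-.03,-.0764):
  r,c=proj("side",p+[0,0,z]);print(z,r,c,"in crop",(c-220)*4,(r-110)*4)
E
```

```text
[0.5  0.02 0.2 ] [ 0.64  0.54 -0.01]
0 176.2810698114748 289.2172093737991 in crop 276.86883749519643 265.1242792458992
-0.03 188.20853460665148 288.52292916382726 in crop 274.091716655309 312.83413842660593
-0.0764 205.5238739252226 287.5150286900658 in crop 270.0601147602631 382.0954957008904
```

View pics/g2.png

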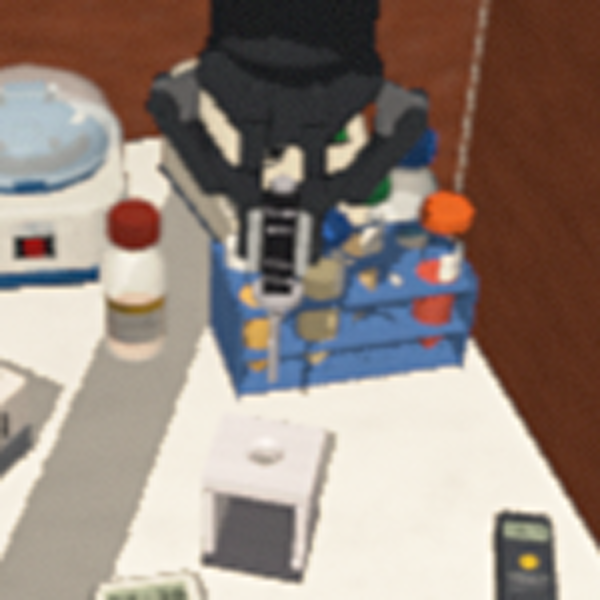

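The side crop shows the probe held vertically, with its needle tip at (273,382), close to the predicted (270,382). The stand hole is at (265,451). Next I'll go above the near end of the slot.

Call:
{"fn": "move_arm", "kwargs": {
  "motion": [
    {"x": -0.15,"y": 1,"z": 0,"yaw": 0},
    {"x": -0.5,"y": 3,"z": 0,"yaw": 0},
    {"x": -1,"y": 6.5,"z": 0,"yaw": 0},
    {"x": -1.6,"y": 10,"z": 0,"yaw": 0},
    {"x": -2.2,"y": 14,"z": 0,"yaw": 0},
    {"x": -2.8,"y": 18,"z": 0,"yaw": 0},
    {"x": -3.4,"y": 21.5,"z": 0,"yaw": 0},
    {"x": -3.7,"y": 23.5,"z": 0,"yaw": 0},
    {"x": -3.82,"y": 24.3,"z": 0,"yaw": 0},
    {"x": -3.82,"y": 24.3,"z": 1,"yaw": 0},
    {"x": -3.82,"y": 24.3,"z": 3,"yaw": 0},
    {"x": -3.82,"y": 24.3,"z": 4.5,"yaw": 0},
    {"x": -3.82,"y": 24.3,"z": 4.8,"yaw": 0},
    {"x": -3.82,"y": 24.3,"z": 4.8,"yaw": 0},
    {"x": -3.82,"y": 24.3,"z": 4.8,"yaw": 0}
  ]
}}

```text
clock: 8.25
eef_pos: [0.5015, 0.2704, 0.1541]
tool_rot: [-0.085, 0.996, 0.0, 0.001]
ft_force: [0.0, 0.5, -1.7]
grip_width: 0.0153
grasp_force: 58.5
```

```bash
python3 - <<'E'
from h import *
b=bot.camera("side");o=bot.get_obs();p=o["eef_pos"];print(p,o["ft_force"])
cv2.imwrite("pics/g3.png",cv2.resize(b[165:225,140:220],(800,600),interpolation=cv2.INTER_CUBIC))
u=np.array([.2686,.9632])
def pr(n,q):
  r,c=proj("side",q);print(n,"crop",round((c-140)*10+5),round((r-165)*10+5))
pr("tip",p-[0,0,.0784]);pr("below at .064",[p[0],p[1],.064])
for s in(-.045,0,.045):pr(s,[*(np.array([.5113,.307])+s*u),.064])
E
```

```text
[0.50142838 0.27044295 0.15413172] [ 0.52675522  0.04103841 -1.15847377]
tip crop 463 363
below at .064 crop 470 401
-0.045 crop 491 412
0 crop 354 346
0.045 crop 223 283
```

View pics/g3.png

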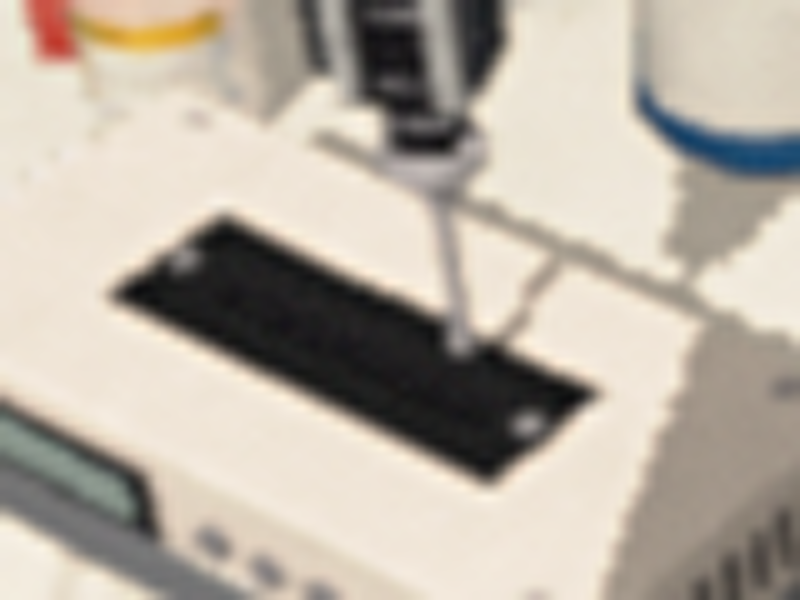

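The crop shows the needle tip at (460,350) just above the insert. The insert's centre is at (355,346), as predicted, and the slot midline passes below the tip. I'll go down slowly.

Call:
{"fn": "move_arm", "kwargs": {
  "motion": [
    {"x": 0,"y": 0,"z": 0.4,"yaw": 0},
    {"x": 0,"y": 0,"z": 0.8,"yaw": 0},
    {"x": 0,"y": 0,"z": 1.2,"yaw": 0},
    {"x": 0,"y": 0,"z": 1.5,"yaw": 0},
    {"x": 0,"y": 0,"z": 1.6,"yaw": 0},
    {"x": 0,"y": 0,"z": 1.6,"yaw": 0},
    {"x": 0,"y": 0,"z": 1.6,"yaw": 0}
  ]
}}

```text
clock: 9.18
eef_pos: [0.501, 0.2704, 0.1375]
tool_rot: [-0.085, 0.996, 0.0, 0.0]
ft_force: [-0.9, -0.9, -1.1]
grip_width: 0.0154
grasp_force: 58.5
```

Call:
{"fn": "move_arm", "kwargs": {
  "motion": [
    {"x": 0,"y": 0,"z": 0.3,"yaw": 0},
    {"x": 0,"y": 0,"z": 0.6,"yaw": 0},
    {"x": 0,"y": 0,"z": 0.9,"yaw": 0},
    {"x": 0,"y": 0,"z": 1.0,"yaw": 0},
    {"x": 0,"y": 0,"z": 1.0,"yaw": 0},
    {"x": 0,"y": 0,"z": 1.0,"yaw": 0}
  ]
}}

```text
clock: 9.93
eef_pos: [0.501, 0.2703, 0.1274]
tool_rot: [-0.085, 0.996, 0.0, 0.0]
ft_force: [0.2, -0.2, -0.8]
grip_width: 0.0155
grasp_force: 58.5
```

```bash
cat > f.py <<'E'
from h import *
np.set_printoptions(precision=4,suppress=True)
F=[]
for i in range(3):
  bot.camera("side");o=bot.get_obs();F.append([*o["ft_force"],*o["ft_torque"]])
F=np.array(F);print(o["eef_pos"],F.mean(0),F.std(0)[:3])
E
python3 f.py
```

```text
[0.501  0.2703 0.1274] [ 0.2653 -0.2265 -0.9202  0.0383  0.0039 -0.0002] [0.3479 0.3988 0.7255]
```

Call:
{"fn": "move_arm", "kwargs": {
  "motion": [
    {"x": 0,"y": 0,"z": 0.2,"yaw": 0},
    {"x": 0,"y": 0,"z": 0.4,"yaw": 0},
    {"x": 0,"y": 0,"z": 0.6,"yaw": 0},
    {"x": 0,"y": 0,"z": 0.65,"yaw": 0},
    {"x": 0,"y": 0,"z": 0.65,"yaw": 0}
  ]
}}

```text
clock: 10.7
eef_pos: [0.501, 0.2704, 0.121]
tool_rot: [-0.085, 0.996, 0.0, 0.0]
ft_force: [-1.0, -0.2, 0.6]
grip_width: 0.0152
grasp_force: 58.5
```

```bash
python3 f.py
```

```text
[0.501  0.2703 0.121 ] [-0.4137  0.1008  0.9225 -0.0237  0.0796 -0.0316] [0.1272 0.4865 0.3179]
```

Contact: the tip is on the floor with about 1.9 N on the spring. I'll feel along the floor in 3.4 mm dips, lifting the tip clear before each shift so it can't jam sideways in the hole.

Call:
{"fn": "move_arm", "kwargs": {
  "motion": [
    {"x": 0,"y": 0,"z": -0.5,"yaw": 0},
    {"x": -0.145,"y": 0.307,"z": -0.5,"yaw": 0},
    {"x": -0.145,"y": 0.307,"z": -0.3,"yaw": 0},
    {"x": -0.145,"y": 0.307,"z": 0.05,"yaw": 0},
    {"x": -0.145,"y": 0.307,"z": 0.05,"yaw": 0},
    {"x": -0.145,"y": 0.307,"z": 0.05,"yaw": 0}
  ]
}}

```text
clock: 11.6
eef_pos: [0.502, 0.2738, 0.1206]
tool_rot: [-0.085, 0.996, 0.0, 0.0]
ft_force: [0.3, 0.7, 1.8]
grip_width: 0.0152
grasp_force: 58.7
```

Call:
{"fn": "move_arm", "kwargs": {
  "motion": [
    {"x": 0,"y": 0,"z": -0.5,"yaw": 0},
    {"x": -0.145,"y": 0.307,"z": -0.5,"yaw": 0},
    {"x": -0.145,"y": 0.307,"z": -0.3,"yaw": 0},
    {"x": -0.145,"y": 0.307,"z": 0,"yaw": 0},
    {"x": -0.145,"y": 0.307,"z": 0,"yaw": 0},
    {"x": -0.145,"y": 0.307,"z": 0,"yaw": 0}
  ]
}}

```text
clock: 12.35
eef_pos: [0.5029, 0.277, 0.1205]
tool_rot: [-0.085, 0.996, 0.0, 0.0]
ft_force: [0.3, 0.2, 1.7]
grip_width: 0.0153
grasp_force: 58.7
```

Call:
{"fn": "move_arm", "kwargs": {
  "motion": [
    {"x": 0,"y": 0,"z": -0.5,"yaw": 0},
    {"x": -0.145,"y": 0.307,"z": -0.5,"yaw": 0},
    {"x": -0.145,"y": 0.307,"z": -0.3,"yaw": 0},
    {"x": -0.145,"y": 0.307,"z": 0,"yaw": 0},
    {"x": -0.145,"y": 0.307,"z": 0,"yaw": 0},
    {"x": -0.145,"y": 0.307,"z": 0,"yaw": 0}
  ]
}}

```text
clock: 13.1
eef_pos: [0.5037, 0.2802, 0.1205]
tool_rot: [-0.085, 0.996, 0.0, 0.0]
ft_force: [-0.2, -0.3, 1.9]
grip_width: 0.0153
grasp_force: 58.6
```

Call:
{"fn": "move_arm", "kwargs": {
  "motion": [
    {"x": 0,"y": 0,"z": -0.5,"yaw": 0},
    {"x": -0.145,"y": 0.307,"z": -0.5,"yaw": 0},
    {"x": -0.145,"y": 0.307,"z": -0.3,"yaw": 0},
    {"x": -0.145,"y": 0.307,"z": 0,"yaw": 0},
    {"x": -0.145,"y": 0.307,"z": 0,"yaw": 0},
    {"x": -0.145,"y": 0.307,"z": 0,"yaw": 0}
  ]
}}

```text
clock: 13.85
eef_pos: [0.5047, 0.2835, 0.1206]
tool_rot: [-0.085, 0.996, 0.0, 0.0]
ft_force: [-0.7, 1.3, 1.9]
grip_width: 0.0156
grasp_force: 58.6
```

The floor reads a clear +1.8 N, so I'll continue.

Call:
{"fn": "move_arm", "kwargs": {
  "motion": [
    {"x": 0,"y": 0,"z": -0.5,"yaw": 0},
    {"x": -0.145,"y": 0.307,"z": -0.5,"yaw": 0},
    {"x": -0.145,"y": 0.307,"z": -0.3,"yaw": 0},
    {"x": -0.145,"y": 0.307,"z": 0,"yaw": 0},
    {"x": -0.145,"y": 0.307,"z": 0,"yaw": 0},
    {"x": -0.145,"y": 0.307,"z": 0,"yaw": 0}
  ]
}}

```text
clock: 14.6
eef_pos: [0.5056, 0.2868, 0.1206]
tool_rot: [-0.085, 0.996, 0.0, 0.0]
ft_force: [0.5, 0.9, 2.4]
grip_width: 0.0156
grasp_force: 58.6
```

Call:
{"fn": "move_arm", "kwargs": {
  "motion": [
    {"x": 0,"y": 0,"z": -0.5,"yaw": 0},
    {"x": -0.145,"y": 0.307,"z": -0.5,"yaw": 0},
    {"x": -0.145,"y": 0.307,"z": -0.3,"yaw": 0},
    {"x": -0.145,"y": 0.307,"z": 0,"yaw": 0},
    {"x": -0.145,"y": 0.307,"z": 0,"yaw": 0},
    {"x": -0.145,"y": 0.307,"z": 0,"yaw": 0}
  ]
}}

```text
clock: 15.35
eef_pos: [0.5065, 0.2901, 0.1205]
tool_rot: [-0.085, 0.996, 0.0, 0.0]
ft_force: [0.7, 0.7, 1.2]
grip_width: 0.0152
grasp_force: 58.7
```

Call:
{"fn": "move_arm", "kwargs": {
  "motion": [
    {"x": 0,"y": 0,"z": -0.5,"yaw": 0},
    {"x": -0.145,"y": 0.307,"z": -0.5,"yaw": 0},
    {"x": -0.145,"y": 0.307,"z": -0.3,"yaw": 0},
    {"x": -0.145,"y": 0.307,"z": 0,"yaw": 0},
    {"x": -0.145,"y": 0.307,"z": 0,"yaw": 0},
    {"x": -0.145,"y": 0.307,"z": 0,"yaw": 0}
  ]
}}

```text
clock: 16.1
eef_pos: [0.5074, 0.2933, 0.1205]
tool_rot: [-0.085, 0.996, 0.0, 0.0]
ft_force: [-0.3, 0.4, 1.9]
grip_width: 0.015
grasp_force: 58.7
```

Call:
{"fn": "move_arm", "kwargs": {
  "motion": [
    {"x": 0,"y": 0,"z": -0.5,"yaw": 0},
    {"x": -0.145,"y": 0.307,"z": -0.5,"yaw": 0},
    {"x": -0.145,"y": 0.307,"z": -0.3,"yaw": 0},
    {"x": -0.145,"y": 0.307,"z": 0,"yaw": 0},
    {"x": -0.145,"y": 0.307,"z": 0,"yaw": 0},
    {"x": -0.145,"y": 0.307,"z": 0,"yaw": 0}
  ]
}}

```text
clock: 16.85
eef_pos: [0.5083, 0.2966, 0.1205]
tool_rot: [-0.085, 0.996, 0.0, 0.0]
ft_force: [-0.2, 0.4, 1.8]
grip_width: 0.0153
grasp_force: 58.7
```

Call:
{"fn": "move_arm", "kwargs": {
  "motion": [
    {"x": 0,"y": 0,"z": -0.5,"yaw": 0},
    {"x": -0.145,"y": 0.307,"z": -0.5,"yaw": 0},
    {"x": -0.145,"y": 0.307,"z": -0.3,"yaw": 0},
    {"x": -0.145,"y": 0.307,"z": 0,"yaw": 0},
    {"x": -0.145,"y": 0.307,"z": 0,"yaw": 0},
    {"x": -0.145,"y": 0.307,"z": 0,"yaw": 0}
  ]
}}

```text
clock: 17.6
eef_pos: [0.5092, 0.2999, 0.1205]
tool_rot: [-0.085, 0.996, 0.0, 0.0]
ft_force: [-0.8, 0.6, 1.8]
grip_width: 0.0154
grasp_force: 58.7
```

Call:
{"fn": "move_arm", "kwargs": {
  "motion": [
    {"x": 0,"y": 0,"z": -0.5,"yaw": 0},
    {"x": -0.145,"y": 0.307,"z": -0.5,"yaw": 0},
    {"x": -0.145,"y": 0.307,"z": -0.3,"yaw": 0},
    {"x": -0.145,"y": 0.307,"z": 0,"yaw": 0},
    {"x": -0.145,"y": 0.307,"z": 0,"yaw": 0},
    {"x": -0.145,"y": 0.307,"z": 0,"yaw": 0}
  ]
}}

```text
clock: 18.35
eef_pos: [0.5101, 0.3032, 0.1206]
tool_rot: [-0.085, 0.996, 0.0, 0.0]
ft_force: [0.3, 1.0, 1.8]
grip_width: 0.0155
grasp_force: 58.7
```

Call:
{"fn": "move_arm", "kwargs": {
  "motion": [
    {"x": 0,"y": 0,"z": -0.5,"yaw": 0},
    {"x": -0.145,"y": 0.307,"z": -0.5,"yaw": 0},
    {"x": -0.145,"y": 0.307,"z": -0.3,"yaw": 0},
    {"x": -0.145,"y": 0.307,"z": 0,"yaw": 0},
    {"x": -0.145,"y": 0.307,"z": 0,"yaw": 0},
    {"x": -0.145,"y": 0.307,"z": 0,"yaw": 0}
  ]
}}

```text
clock: 19.1
eef_pos: [0.511, 0.3064, 0.1206]
tool_rot: [-0.085, 0.996, 0.0, 0.0]
ft_force: [-0.0, 0.4, 2.4]
grip_width: 0.0155
grasp_force: 58.7
```

Call:
{"fn": "move_arm", "kwargs": {
  "motion": [
    {"x": 0,"y": 0,"z": -0.5,"yaw": 0},
    {"x": -0.145,"y": 0.307,"z": -0.5,"yaw": 0},
    {"x": -0.145,"y": 0.307,"z": -0.3,"yaw": 0},
    {"x": -0.145,"y": 0.307,"z": 0,"yaw": 0},
    {"x": -0.145,"y": 0.307,"z": 0,"yaw": 0},
    {"x": -0.145,"y": 0.307,"z": 0,"yaw": 0}
  ]
}}

```text
clock: 19.85
eef_pos: [0.5119, 0.3097, 0.1206]
tool_rot: [-0.085, 0.996, 0.0, 0.0]
ft_force: [-0.8, 0.9, 2.3]
grip_width: 0.0156
grasp_force: 58.7
```

Call:
{"fn": "move_arm", "kwargs": {
  "motion": [
    {"x": 0,"y": 0,"z": -0.5,"yaw": 0},
    {"x": -0.145,"y": 0.307,"z": -0.5,"yaw": 0},
    {"x": -0.145,"y": 0.307,"z": -0.3,"yaw": 0},
    {"x": -0.145,"y": 0.307,"z": 0,"yaw": 0},
    {"x": -0.145,"y": 0.307,"z": 0,"yaw": 0},
    {"x": -0.145,"y": 0.307,"z": 0,"yaw": 0}
  ]
}}

```text
clock: 20.6
eef_pos: [0.5129, 0.3129, 0.1205]
tool_rot: [-0.085, 0.996, 0.0, 0.0]
ft_force: [-0.9, 0.8, 1.8]
grip_width: 0.0152
grasp_force: 58.7
```

Call:
{"fn": "move_arm", "kwargs": {
  "motion": [
    {"x": 0,"y": 0,"z": -0.5,"yaw": 0},
    {"x": -0.145,"y": 0.307,"z": -0.5,"yaw": 0},
    {"x": -0.145,"y": 0.307,"z": -0.3,"yaw": 0},
    {"x": -0.145,"y": 0.307,"z": 0,"yaw": 0},
    {"x": -0.145,"y": 0.307,"z": 0,"yaw": 0},
    {"x": -0.145,"y": 0.307,"z": 0,"yaw": 0}
  ]
}}

```text
clock: 21.35
eef_pos: [0.5137, 0.3161, 0.1205]
tool_rot: [-0.085, 0.996, 0.0, 0.0]
ft_force: [-0.2, -0.3, 1.1]
grip_width: 0.0152
grasp_force: 58.6
```

Call:
{"fn": "move_arm", "kwargs": {
  "motion": [
    {"x": 0,"y": 0,"z": -0.5,"yaw": 0},
    {"x": -0.145,"y": 0.307,"z": -0.5,"yaw": 0},
    {"x": -0.145,"y": 0.307,"z": -0.3,"yaw": 0},
    {"x": -0.145,"y": 0.307,"z": 0,"yaw": 0},
    {"x": -0.145,"y": 0.307,"z": 0,"yaw": 0},
    {"x": -0.145,"y": 0.307,"z": 0,"yaw": 0}
  ]
}}

```text
clock: 22.1
eef_pos: [0.5145, 0.3192, 0.1201]
tool_rot: [-0.085, 0.996, -0.0, -0.0]
ft_force: [-0.1, -0.3, -0.4]
grip_width: 0.0155
grasp_force: 58.4
```

Call:
{"fn": "move_arm", "kwargs": {
  "motion": [
    {"x": 0,"y": 0,"z": -0.5,"yaw": 0},
    {"x": -0.145,"y": 0.307,"z": -0.5,"yaw": 0},
    {"x": -0.145,"y": 0.307,"z": -0.3,"yaw": 0},
    {"x": -0.145,"y": 0.307,"z": 0,"yaw": 0},
    {"x": -0.145,"y": 0.307,"z": 0,"yaw": 0},
    {"x": -0.145,"y": 0.307,"z": 0,"yaw": 0}
  ]
}}

```text
clock: 22.85
eef_pos: [0.5152, 0.3221, 0.1199]
tool_rot: [-0.085, 0.996, -0.001, -0.0]
ft_force: [-0.3, -1.0, -0.8]
grip_width: 0.0156
grasp_force: 58.4
```

Call:
{"fn": "move_arm", "kwargs": {
  "motion": [
    {"x": 0,"y": 0,"z": -0.5,"yaw": 0},
    {"x": -0.145,"y": 0.307,"z": -0.5,"yaw": 0},
    {"x": -0.145,"y": 0.307,"z": -0.3,"yaw": 0},
    {"x": -0.145,"y": 0.307,"z": 0,"yaw": 0},
    {"x": -0.145,"y": 0.307,"z": 0,"yaw": 0},
    {"x": -0.145,"y": 0.307,"z": 0,"yaw": 0}
  ]
}}

```text
clock: 23.6
eef_pos: [0.5167, 0.3264, 0.1207]
tool_rot: [-0.085, 0.996, 0.001, 0.0]
ft_force: [-0.2, 1.9, 1.8]
grip_width: 0.0152
grasp_force: 58.8
```

Call:
{"fn": "move_arm", "kwargs": {
  "motion": [
    {"x": 0,"y": 0,"z": -0.5,"yaw": 0},
    {"x": -0.145,"y": 0.307,"z": -0.5,"yaw": 0},
    {"x": -0.145,"y": 0.307,"z": -0.3,"yaw": 0},
    {"x": -0.145,"y": 0.307,"z": 0,"yaw": 0},
    {"x": -0.145,"y": 0.307,"z": 0,"yaw": 0},
    {"x": -0.145,"y": 0.307,"z": 0,"yaw": 0}
  ]
}}

```text
clock: 24.35
eef_pos: [0.5174, 0.3292, 0.1205]
tool_rot: [-0.085, 0.996, 0.0, 0.0]
ft_force: [-0.3, 0.6, 1.8]
grip_width: 0.0153
grasp_force: 58.7
```

The hole lies between the two low readings (y≈0.321). I'll go back over it, 2.5 steps, and push down.

Call:
{"fn": "move_arm", "kwargs": {
  "motion": [
    {"x": 0,"y": 0,"z": -0.6,"yaw": 0},
    {"x": 0.2,"y": -0.4,"z": -0.6,"yaw": 0},
    {"x": 0.363,"y": -0.767,"z": -0.6,"yaw": 0},
    {"x": 0.363,"y": -0.767,"z": -0.6,"yaw": 0},
    {"x": 0.363,"y": -0.767,"z": -0.3,"yaw": 0},
    {"x": 0.363,"y": -0.767,"z": 0,"yaw": 0},
    {"x": 0.363,"y": -0.767,"z": 0,"yaw": 0},
    {"x": 0.363,"y": -0.767,"z": 0,"yaw": 0}
  ]
}}

```text
clock: 25.35
eef_pos: [0.515, 0.321, 0.1202]
tool_rot: [-0.085, 0.996, -0.0, -0.0]
ft_force: [0.6, -0.2, -1.4]
grip_width: 0.0151
grasp_force: 58.5
```

```bash
python3 f.py
```

```text
[0.5151 0.3211 0.1204] [ 0.0015  0.0979 -1.1354  0.0239  0.0039  0.0014] [0.2458 0.3546 0.1728]
```

The tip hangs free in the hole, so I'll push in two stages.

Call:
{"fn": "move_arm", "kwargs": {
  "motion": [
    {"x": 0,"y": 0,"z": 0.2,"yaw": 0},
    {"x": 0,"y": 0,"z": 0.4,"yaw": 0},
    {"x": 0,"y": 0,"z": 0.6,"yaw": 0},
    {"x": 0,"y": 0,"z": 0.75,"yaw": 0},
    {"x": 0,"y": 0,"z": 0.75,"yaw": 0}
  ]
}}

```text
clock: 26.12
eef_pos: [0.5152, 0.3211, 0.1131]
tool_rot: [-0.085, 0.996, 0.0, 0.0]
ft_force: [-0.4, -0.2, 3.4]
grip_width: 0.0158
grasp_force: 58.9
```

```bash
python3 f.py
```

```text
[0.5152 0.3211 0.1131] [-0.3099 -0.3054  2.8794  0.0209  0.1607  0.0299] [0.5038 0.5322 0.3149]
```

Call:
{"fn": "move_arm", "kwargs": {
  "motion": [
    {"x": 0,"y": 0,"z": 0.2,"yaw": 0},
    {"x": 0,"y": 0,"z": 0.4,"yaw": 0},
    {"x": 0,"y": 0,"z": 0.6,"yaw": 0},
    {"x": 0,"y": 0,"z": 0.8,"yaw": 0},
    {"x": 0,"y": 0,"z": 1.0,"yaw": 0},
    {"x": 0,"y": 0,"z": 1.0,"yaw": 0},
    {"x": 0,"y": 0,"z": 1.0,"yaw": 0}
  ]
}}

```text
clock: 27.15
eef_pos: [0.5152, 0.3211, 0.1033]
tool_rot: [-0.085, 0.996, 0.0, 0.0]
ft_force: [-0.6, 0.6, 5.9]
grip_width: 0.0154
grasp_force: 59.2
```

```bash
python3 f.py
```

```text
[0.5152 0.3211 0.1033] [-0.8957  0.4406  5.4433  0.0016  0.1586  0.0052] [0.3854 0.1428 0.1082]
```

Call:
{"fn": "move_arm", "kwargs": {
  "motion": [
    {"x": 0,"y": 0,"z": 0.1,"yaw": 0},
    {"x": 0,"y": 0,"z": 0.15,"yaw": 0},
    {"x": 0,"y": 0,"z": 0.15,"yaw": 0},
    {"x": 0,"y": 0,"z": 0.15,"yaw": 0}
  ]
}}

```text
clock: 27.8
eef_pos: [0.5152, 0.3212, 0.102]
tool_rot: [-0.085, 0.996, 0.0, 0.0]
ft_force: [-0.4, -0.0, 6.2]
grip_width: 0.0148
grasp_force: 59.3
```

```bash
python3 f.py
```

```text
[0.5153 0.3212 0.102 ] [-1.447   0.3339  6.3153 -0.0127  0.287  -0.0058] [0.214  0.6008 0.1664]
```

The force rises at the spring rate (0.9 N over 1.3 mm), so the pin has bottomed and is fully in. I'll lift out and return above the stand.

Call:
{"fn": "move_arm", "kwargs": {
  "motion": [
    {"x": 0,"y": 0,"z": -0.5,"yaw": 0},
    {"x": 0,"y": 0,"z": -1.5,"yaw": 0},
    {"x": 0,"y": 0,"z": -3,"yaw": 0},
    {"x": 0,"y": 0,"z": -5,"yaw": 0},
    {"x": 0,"y": 0,"z": -7.5,"yaw": 0},
    {"x": 0,"y": 0,"z": -9.5,"yaw": 0},
    {"x": 0,"y": 0,"z": -10,"yaw": 0},
    {"x": 0,"y": 0,"z": -10,"yaw": 0}
  ]
}}

```text
clock: 28.95
eef_pos: [0.5149, 0.3208, 0.2011]
tool_rot: [-0.085, 0.996, -0.0, -0.0]
ft_force: [0.0, 0.4, 0.7]
grip_width: 0.0151
grasp_force: 58.5
```

Call:
{"fn": "move_arm", "kwargs": {
  "motion": [
    {"x": 0.2,"y": -1,"z": 0,"yaw": 0},
    {"x": 0.65,"y": -3,"z": 0,"yaw": 0},
    {"x": 1.4,"y": -6.5,"z": 0,"yaw": 0},
    {"x": 2.2,"y": -10.5,"z": 0,"yaw": 0},
    {"x": 3.1,"y": -15,"z": 0,"yaw": 0},
    {"x": 4.1,"y": -19.5,"z": 0,"yaw": 0},
    {"x": 5,"y": -24,"z": 0,"yaw": 0},
    {"x": 5.7,"y": -27.2,"z": 0,"yaw": 0},
    {"x": 6,"y": -28.6,"z": 0,"yaw": 0},
    {"x": 6.08,"y": -29.06,"z": 0,"yaw": 0},
    {"x": 6.08,"y": -29.06,"z": 0,"yaw": 0},
    {"x": 6.08,"y": -29.06,"z": 0,"yaw": 0},
    {"x": 6.08,"y": -29.06,"z": 0,"yaw": 0}
  ]
}}

```text
clock: 30.58
eef_pos: [0.5041, 0.0251, 0.2012]
tool_rot: [-0.085, 0.996, 0.0, -0.0]
ft_force: [-0.2, -0.2, -0.6]
grip_width: 0.0152
grasp_force: 58.6
```

```bash
python3 - <<'E'
from h import *
b=bot.camera("side");o=bot.get_obs();print(o["eef_pos"],o["clock"])
cv2.imwrite("pics/g4.png",cv2.resize(b[150:250,240:340],(600,600),interpolation=cv2.INTER_CUBIC))
for n,q in(("hole",[o["eef_pos"][0],o["eef_pos"][1],.07]),("tip",o["eef_pos"]-[0,0,.0776])):
  r,c=proj("side",q);print(n,(c-240)*6+3,(r-150)*6+3)
print(at("side",(222.75-.5,286.25-.5),.07))
E
```

```text
[0.50416956 0.02504961 0.20121307] 30.625
hole 279.88724045408355 446.49187685124065
tip 286.2540992940113 335.7960017585534
[0.5091063  0.02728093 0.07      ]
```

View pics/g4.png

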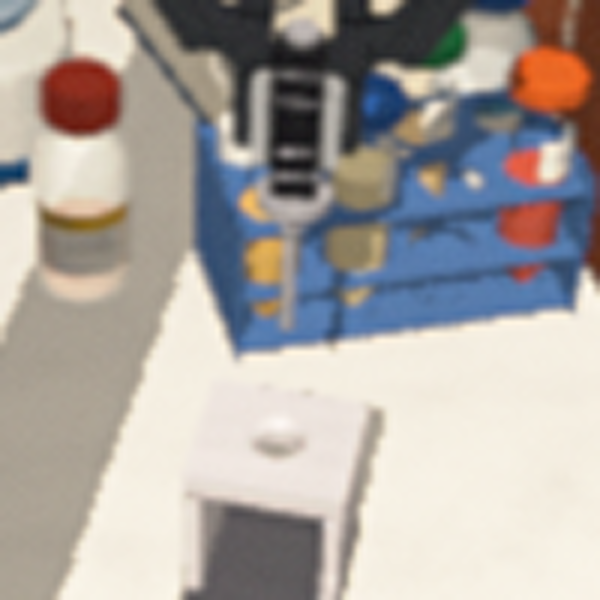

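The side crop shows the stand hole at (278,434). The tip at (289,328) projects down to about (283,439), roughly 1.5 mm off. I'll correct by 1 mm and lower.

Call:
{"fn": "move_arm", "kwargs": {
  "motion": [
    {"x": -0.12,"y": 0.08,"z": 0.5,"yaw": 0},
    {"x": -0.12,"y": 0.08,"z": 1.5,"yaw": 0},
    {"x": -0.12,"y": 0.08,"z": 3,"yaw": 0},
    {"x": -0.12,"y": 0.08,"z": 4.5,"yaw": 0},
    {"x": -0.12,"y": 0.08,"z": 6,"yaw": 0},
    {"x": -0.12,"y": 0.08,"z": 7.5,"yaw": 0},
    {"x": -0.12,"y": 0.08,"z": 8.5,"yaw": 0},
    {"x": -0.12,"y": 0.08,"z": 9,"yaw": 0},
    {"x": -0.12,"y": 0.08,"z": 9,"yaw": 0},
    {"x": -0.12,"y": 0.08,"z": 9,"yaw": 0}
  ]
}}

```text
clock: 31.88
eef_pos: [0.5057, 0.0253, 0.1119]
tool_rot: [-0.085, 0.996, -0.0, 0.001]
ft_force: [0.6, 0.2, -0.5]
grip_width: 0.0153
grasp_force: 58.6
```

```bash
python3 f.py
```

```text
[0.5056 0.0253 0.1118] [-0.3702 -0.0732 -0.6185  0.0217  0.0102  0.0116] [0.7172 0.1334 0.3674]
```

No contact forces. Now the nose goes in.

Call:
{"fn": "move_arm", "kwargs": {
  "motion": [
    {"x": 0,"y": 0,"z": 0.4,"yaw": 0},
    {"x": 0,"y": 0,"z": 0.8,"yaw": 0},
    {"x": 0,"y": 0,"z": 1.2,"yaw": 0},
    {"x": 0,"y": 0,"z": 1.6,"yaw": 0},
    {"x": 0,"y": 0,"z": 1.95,"yaw": 0},
    {"x": 0,"y": 0,"z": 1.95,"yaw": 0},
    {"x": 0,"y": 0,"z": 1.95,"yaw": 0}
  ]
}}

```text
clock: 32.9
eef_pos: [0.5052, 0.0253, 0.0917]
tool_rot: [-0.085, 0.996, -0.0, -0.0]
ft_force: [-0.3, -0.2, -0.8]
grip_width: 0.0153
grasp_force: 58.8
```

```bash
python3 f.py
```

```text
[0.5052 0.0253 0.0918] [ 0.0673  0.0976 -0.784  -0.0216 -0.0052 -0.0325] [0.3207 0.312  1.0601]
```

Call:
{"fn": "move_arm", "kwargs": {
  "motion": [
    {"x": 0,"y": 0,"z": 0.05,"yaw": 0},
    {"x": 0,"y": 0,"z": 0.05,"yaw": 0},
    {"x": 0,"y": 0,"z": 0.05,"yaw": 0}
  ]
}}

```text
clock: 33.42
eef_pos: [0.5053, 0.0253, 0.0915]
tool_rot: [-0.085, 0.996, -0.0, 0.0]
ft_force: [-0.7, 1.2, 1.5]
grip_width: 0.0154
grasp_force: 59.0
```

Call:
{"fn": "move_arm", "kwargs": {
  "motion": [
    {"x": 0,"y": 0,"z": 0,"yaw": 0},
    {"x": 0,"y": 0,"z": 0,"yaw": 0},
    {"x": 0,"y": 0,"z": 0,"yaw": 0},
    {"x": 0,"y": 0,"z": 0,"yaw": 0},
    {"x": 0,"y": 0,"z": 0,"yaw": 0},
    {"x": 0,"y": 0,"z": 0,"yaw": 0},
    {"x": 0,"y": 0,"z": 0,"yaw": 0}
  ],
  "gripper": 0.7
}}

```text
clock: 34.3
eef_pos: [0.5052, 0.0253, 0.0913]
tool_rot: [-0.085, 0.996, -0.0, -0.0]
ft_force: [-0.9, 0.3, -0.2]
grip_width: 0.0727
grasp_force: 0.0
```

Call:
{"fn": "move_arm", "kwargs": {
  "motion": [
    {"x": 0,"y": 0,"z": -0.5,"yaw": 0},
    {"x": 0,"y": 0,"z": -2,"yaw": 0},
    {"x": 0,"y": 0,"z": -4,"yaw": 0},
    {"x": 0,"y": 0,"z": -7,"yaw": 0},
    {"x": 0,"y": 0,"z": -10,"yaw": 0},
    {"x": 0,"y": 0,"z": -12,"yaw": 0},
    {"x": 0,"y": 0,"z": -13,"yaw": 0},
    {"x": 0,"y": 0,"z": -13,"yaw": 0}
  ]
}}

```text
clock: 35.3
eef_pos: [0.5056, 0.0253, 0.2223]
tool_rot: [-0.085, 0.996, -0.0, 0.001]
ft_force: [0.6, -1.0, -0.4]
grip_width: 0.0723
grasp_force: 0.0
```

```bash
python3 - <<'E'
from h import *
b=bot.camera("side");print(bot.get_obs()["clock"])
cv2.imwrite("pics/g5.png",cv2.resize(b[170:290,230:380],(750,600),interpolation=cv2.INTER_CUBIC))
E
```

```text
35.35
```

View pics/g5.png

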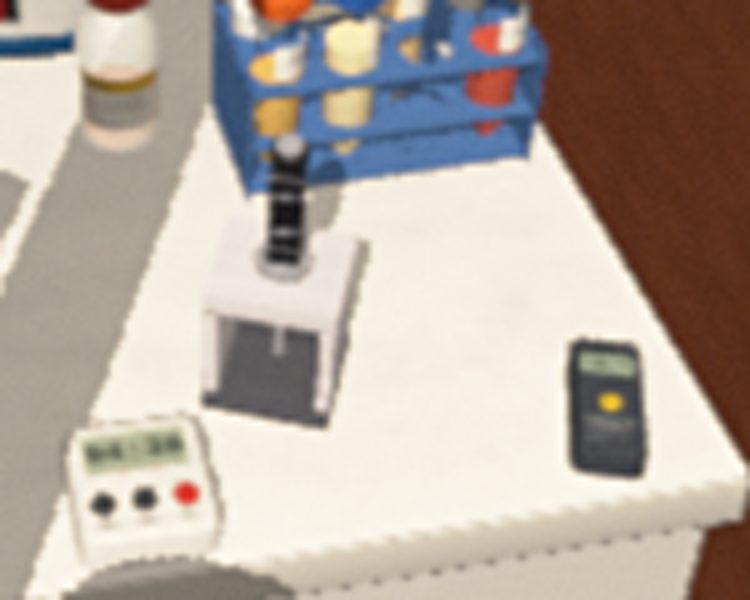

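The probe stands upright in the stand, on its collar at (285,265). The timer, logger and bottle are where they were.

```bash
python3 -c "
from workcell import bot
print(bot.job_done())"
```

```text
the job is handed in; nothing more can be done
None
```

I pushed the cut-out's reset pin fully in (the force readings show it bottomed), put the probe back upright on its collar in the stand, left the timer, logger and bottle where they were, and handed the job in at about 35 s.

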